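# Snap the split clip onto the ratchet-wheel arbor with the fork

## Task

Lock the ratchet wheel on its arbor: lay the blue split clip flat on the jig's runway, on the open side of the brass crossbar and with its mouth towards the arbor, let go, then push it under the bar with the fork tool, not with the fingers, until it snaps into the arbor's groove. The fork's handle is tucked into the oak till and only its head can be reached, so draw it out by the neck, put it down and take it again by the red handle to push. Finally lay the fork flat on the bench and let go, leaving the jig's clip seated and the weight, the oil bottle and the case where they stand.

Things in the scene. Friction and masses are not known exactly. Their poses are not given: they have to be found in the camera images.
- jig: Fixed walnut board, 30 mm high, with a flush brass ratchet wheel (100 mm across) round the arbor. Origin on the bench under the arbor's axis; local x runs along the runway towards the arbor, z up. The board spans local x -215 to +65 mm, y -55 to +55 mm. Its flat top is the runway.
- arbor (a point): Point on the arbor's axis at the board's top (30 mm above the bench), axes as jig. The seated clip's origin lies here. Steel arbor: groove 30 mm diameter and 15.5 mm high upward from here, over it a 40 mm diameter head 16 mm high, then a 16 mm diameter pivot 10 mm high.
- lane (a point): Point on the runway's surface on its centre line, 145 mm before the arbor (local x -145 mm), axes as jig: a good place for the laid-down clip's origin. Two brass rails, 7 mm high, inner faces 76 mm apart, guide the runway from local x -210 to -65 mm.
- bar (a point): Middle of the brass crossbar, 105 mm before the arbor and 86 mm above the bench, axes as jig. The bar, 12 mm thick (underside 80 mm above the bench), spans the runway on two 12 mm square posts, 86 mm between inner faces. Clip and fork pass under it, a hand does not, so the fork must be held over 80 mm behind its prong tips to drive the clip home.
- clip: Loose dark blue C-shaped spring clip, about 100 g, 70 mm long, 63 wide, 12 thick, lying flat. Origin at the bore's centre on the underside; local +x points out of the mouth, z up. Yoke across the back at local x -33 to -17 mm; jaws at its sides end at x +23 mm. To hold it: square tail post 14 x 14 mm, local x -47 to -33 mm, 42 mm tall from the underside.
- jaw_l (a joint): Spread of the clip's jaw at its +y side, rad: 0 shut at rest, about 0.15 while passing the arbor. The two jaws first meet the arbor about 32 mm before the seat, need about 8 to 12 N of push, and snap shut past 17 mm before the seat.
- jaw_r (a joint): Spread of the clip's jaw at its -y side, rad, as jaw_l. When pushed, the seated clip's yoke meets the arbor about 2 mm beyond the seat and stops hard; the fork's prong tips are then some 31 mm before the arbor's axis.
- fork: Loose fork tool, 160 g, 199 mm long, lying flat. Origin midway between the prong tips, underside; local +x points forward out of the prongs, z up. Two steel prongs 36 mm long, 8 wide, 10 high, 22 mm gap, go either side of the clip's tail to push its yoke; crosspiece 38 mm wide to local x -42 mm. It starts with about 70 mm of its head out of the till.
- fork_butt (a point): Underside of the very end of the fork's handle (fork's local x -199 mm), axes as fork. Underside flat all along: steel neck 14 mm wide and 16 high at fork's local x -83 to -42 mm, red handle 18 mm wide and 34 high at local x -199 to -81 mm.
- till: Fixed oak till, 135 mm deep, 52 high, on the bench. Origin on the bench in the middle of its cubby; local +x points out of the cubby's mouth at local x +67.5 mm. Cubby 36 mm wide, 44 high, bare bench as floor, walls 9 mm, back wall; a closed drawer block adjoins at local y +27 to +77 mm. The fork lies in it, prongs outwards.
- case: Tortoiseshell plastic case 85 x 85 x 45 mm standing on top of the till; origin at its underside's centre. Leave alone.
- weight: Nickel sliding weight, 42 mm diameter, 70 mm tall, standing on the bench; origin at its underside's centre. Leave alone.
- oil: Amber oil bottle, 40 mm diameter, 104 mm tall, standing on the bench; origin at its underside's centre. Leave alone.
There are look-alikes about, which are no part of the job. Of the things that look like the clip, the largest one is meant.

How it is judged:
On the way, in this order (a step that is already met when the one before it is completed fails the run):
1. the clip lies flat on the runway on the open side of the crossbar, mouth towards the arbor, let go (x of clip in the frame of jig between -0.19 and -0.115 m and y of clip in the frame of jig between -0.015 and 0.015 m and z of clip in the frame of jig between 0.026 and 0.034 m and angle between clip's own z axis and vertical below 0.08 rad and x of arbor in the frame of clip above 0.1 m and contact force between the fingers and clip below 0.05 N), for 0.2 s.
2. the fork, held by its handle, is pushing the clip up to the arbor (horizontal distance between clip and arbor below 0.045 m and contact force between fork and clip above 1 N and contact force between the fingers and fork above 1 N and x of the grasp point in the frame of fork below -0.078 m).
3. the clip has snapped into the groove (horizontal distance between clip and arbor below 0.006 m and value of joint each of jaw_l, jaw_r below 0.06 rad), for 0.1 s.
At the end, for the whole second after the job is handed in: The clip sits flat in the groove within 6 mm of the arbor's axis, jaws shut (under 0.06 rad); the fork lies at rest, released, right way up and flat on the bench (both ends within 8 mm of it); case, weight and bottle are within 20 mm of where they stood (all of step 3 and z of clip in the frame of jig between 0.026 and 0.036 m and angle between each of clip, fork's own z axis and vertical below 0.08 rad and height (world z) of each of fork, fork_butt below 0.008 m and linear speed of each of fork, clip below 0.02 m/s and distance of each of case, weight, oil from where it was at the start of the episode below 0.02 m); the robot touches nothing.
It fails at once if the clip is handled with the fingers once it is under the bar or nearer the arbor (horizontal distance between clip and arbor below 0.09 m and contact force between the fingers and clip above 1 N and height (world z) of clip above 0.02 m).
It fails at once if the case is shifted by more than 20 mm or tipped (distance of case from where it was at the start of the episode above 0.02 m or angle between case's own z axis and vertical above 0.3 rad).
It fails at once if the weight is shifted by more than 20 mm or tipped (distance of weight from where it was at the start of the episode above 0.02 m or angle between weight's own z axis and vertical above 0.3 rad).
It fails at once if the oil bottle is shifted by more than 20 mm or tipped (distance of oil from where it was at the start of the episode above 0.02 m or angle between oil's own z axis and vertical above 0.3 rad).
It also fails if it takes over 64 s, if anything falls off the work surface, if the arm or the gripper's body presses on something with over 40 N, if the wrist force passes 120 N, or if a joint passes its speed limit or range.

## Robot

A 6-joint arm with a two-finger parallel gripper is mounted at the origin on the work surface. World frame = base frame: x ahead of the robot, y to its left, z up, the work surface at z = 0. Lengths are in m, angles in rad, forces in N, time in s.
With the tool pointing down it reaches from about 0.325 to 1 m from the base axis. Payload 5.1 kg.
Tool frame: the origin (TCP) lies midway between the tips of the shut fingers; the grasp point (between the pads) lies 19 mm behind it; z points along the fingers, y is the line along which they close (so a half turn about z gives the same grasp; the last joint's range is limited). The gripper opens to 85 mm and grips with 20 to 120 N. Pads are 22 mm wide; open, the fingers measure 114 mm over their backs; the gripper's body (76 mm by 85 mm) begins 54 mm behind the grasp point. The pads swing forward as they close: fully open they stand 13 mm farther back than shut.
Start: joints at [-1.403, 0.124, 1.65, -0, 1.367, -0.083], TCP at [0.161, -0.63, 0.231] pointing down, gripper open.
Joint ranges: [-2.61, 2.61], [-1.02, 2.33], [0.03, 2.71], [-1.35, 4.49], [0.32, 2.68], [-2.91, 2.91]. Speed limits (rad/s): [2.57, 2.57, 3.14, 3.14, 3.14, 3.14].

## Interface

Orientations are given as a unit quaternion [x, y, z, w].
In Python, from workcell import r gives the robot as it stands.
- The arm moves only by the shell command python3 -m inch 'ROWS' [FORCE]. ROWS is JSON, a list of rows, each an object with "offset": the shift along the tool's x, y, z in cm, a list of three; "turn": the turn, a rotation vector about the tool's x, y, z in degrees, a list of three; "hand": the opening, from 0 (shut) to 1 (fully open). A call has 1 to 5 rows; each row is the pose to reach, as a shift and turn from the pose commanded when the call began, along the tool's axes at that moment; what a row does not reach only later rows make up. A row lasts 1/10 s, in which the tool goes at most 50 mm and 8.59 degrees, less where a joint would pass 70% of its speed; a pose out of reach is approached as far as the arm can. A call with a gripper value outside its range is refused whole. The fingers move at their own pace and stop on an object; FORCE is the grip in N (left out, the last holds). Time passes only in rows, so rows that repeat a pose let the fingers close. It gives the time, the measured TCP pose, the force, the opening and the grip force at its end, in the units of the state.
- r.get_obs(): the state, without advancing time (a new reading comes with each control period).
- r.camera(name): name is "side" or "top"; returns a dict with "img" (400x640x3 uint8, red, green, blue), "intrinsics" (3x3 intrinsics, pixels), "dist" ([k1, k2, p1, p2, k3] as OpenCV has them; the pictures are not rectified), "xyz" and "orientation" of the camera in the world. Camera axes: x right, y up, looking along -z (the intrinsics and any distortion apply to the point x, -y, -z); pixel columns grow to the right and rows downward; lengths in m; the calibration is good to about 2 mm. A picture is of the moment at which its call begins. There is no depth.
- r.sign_off(): hands the job in; it is judged then, once.
The state is a dict: "t": time; "q": joint angles; "joint_vel": joint speeds; "joint_efforts": joint torques, N m; "eef_pos": TCP position; "tool_rot": TCP orientation; "contact_force": force on the tool from outside, world axes, zero at the start; "moment": the same for the moment, N m; "gripper_width": finger opening in m; "grasp_force": force on a finger pad.
Only numpy, scipy, OpenCV 4.12 (cv2) and the standard library are available. Lean on these libraries where they do the work, as an engineer would, in place of code of your own. Each camera call takes 0.05 s, during which the arm holds its last target. There are 200 camera calls.

## Working session

There is one attempt and no reset: what is moved stays moved. The work goes in short steps, Python scripts to look and compute and a shell command to move; the robot and the scene stay as the last step left them, time stands still between calls to the robot, and variables do not carry over. Pictures are saved under pics/ and viewed, at most 10 in all, crops included, and the job is handed in when it is done.

```bash
mkdir -p pics; ls; python3 - <<'E'
from workcell import r
import cv2
for n in("top","side"):
    c=r.camera(n);cv2.imwrite(f"pics/{n}0.png",c["img"][:,:,::-1]);print(n,c["intrinsics"],c["dist"],c["xyz"],c["orientation"])
print(r.get_obs())
E
```

```text
pics
top [[494.579753     0.         319.6938186 ]
 [  0.         494.579753   205.71505293]
 [  0.           0.           1.        ]] [0.00521628 0.         0.         0.         0.        ] [ 0.29411683 -0.10599219  1.28596803] [-0.0793323   0.07982599  0.70414251 -0.70108311]
side [[514.70289428   0.         316.4097169 ]
 [  0.         514.70289428 194.9396376 ]
 [  0.           0.           1.        ]] [-0.07186249  0.          0.          0.          0.        ] [ 0.26736412 -0.91922914  0.74415997] [ 0.44961092 -0.07661034 -0.16956744  0.87362907]
{'t': 0.1, 'q': array([-1.40263287e+00,  1.24463453e-01,  1.65148922e+00,  1.52014156e-05,
        1.36753715e+00, -8.25998936e-02]), 'joint_vel': array([-6.21577475e-04, -3.32186348e-03, -4.28511211e-03,  6.03276209e-05,
        8.42780754e-04, -9.57049855e-04]), 'joint_efforts': array([-5.01124578e-05, -4.24930966e+01, -3.66653895e+01, -4.93093148e-05,
        3.93980969e-03, -1.08969857e-05]), 'eef_pos': array([ 0.16117853, -0.62914239,  0.23018921]), 'tool_rot': array([ 9.92149756e-01,  1.25051836e-01, -3.31337295e-05, -9.48033531e-04]), 'contact_force': array([-0.35217935, -0.56269047, -0.58383579]), 'moment': array([ 0.02580421,  0.01027826, -0.01735238]), 'grasp_force': 0.0, 'gripper_width': 0.08515633304337575}
```

View pics/top0.png

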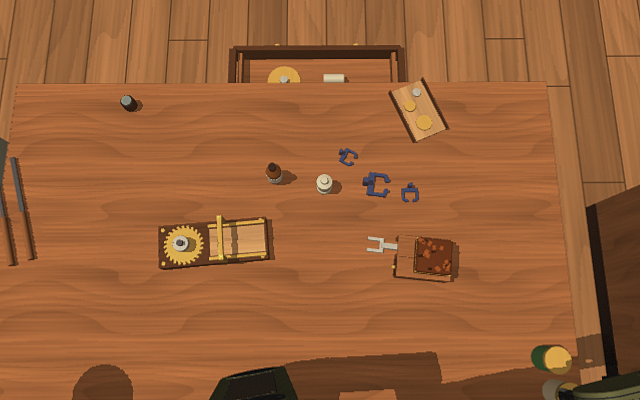

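View pics/side0.png

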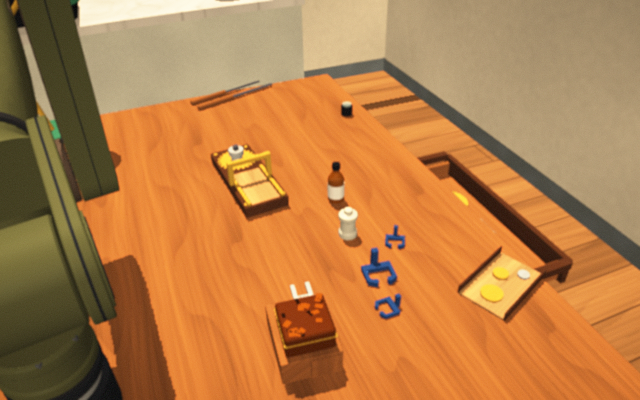

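The top view shows three blue clip look-alikes at (347,157), (376,184) and (410,192). The largest is the middle one, with its tall tail post at about (367,183). The jig arbor is at (181,243), with the runway to the right (towards -y). The fork head is at (380,245) coming out of the till, the weight is at (324,183) and the oil bottle at (274,174). In the side view the big clip is at (378,270), and the case stands on the till at (305,325).

```bash
cat > h.py <<'E'
import numpy as np,cv2
from scipy.spatial.transform import Rotation as R
from workcell import r
def ray(c,px):
    px=np.array(px,float).reshape(-1,1,2)
    n=cv2.undistortPoints(px,c["intrinsics"],np.array(c["dist"])).reshape(-1,2)
    d=np.c_[n[:,0],-n[:,1],-np.ones(len(n))]
    return np.array(c["xyz"]),R.from_quat(c["orientation"]).apply(d)
def onz(c,px,z):
    o,d=ray(c,px); return o+d*((z-o[2])/d[:,2])[:,None]
def proj(c,P):
    p=R.from_quat(c["orientation"]).inv().apply(np.array(P,float)-c["xyz"])*[1,-1,-1]
    return cv2.projectPoints(p,np.zeros(3),np.zeros(3),c["intrinsics"],np.array(c["dist"]))[0].reshape(-1,2)
def blobs(img,lo,hi,amin=20):
    m=cv2.inRange(cv2.cvtColor(img,cv2.COLOR_RGB2HSV),np.array(lo),np.array(hi))
    cs,_=cv2.findContours(m,cv2.RETR_EXTERNAL,cv2.CHAIN_APPROX_NONE)
    return m,sorted([c for c in cs if cv2.contourArea(c)>amin],key=cv2.contourArea,reverse=True)
E
python3 - <<'E'
from h import *
c=r.camera("top");im=c["img"]
m,b=blobs(im,(100,80,30),(130,255,255))
for k in b:print("blue",cv2.contourArea(k),cv2.boundingRect(k),onz(c,k.reshape(-1,2).mean(0),.01).round(3))
m,b=blobs(im,(18,120,90),(32,255,255),8)
for k in b:print("yel",cv2.contourArea(k),cv2.boundingRect(k),cv2.minAreaRect(k))
s=r.camera("side");m,b=blobs(s["img"],(100,80,30),(130,255,255))
for k in b:print("sblue",cv2.contourArea(k),cv2.boundingRect(k))
A=cv2.resize(im[150:270,335:465],None,fx=6,fy=6,interpolation=2)[:, :][:720,:780]
A=cv2.resize(A,(520,480));B=cv2.resize(im[205:285,150:280],(520,320),interpolation=2)
cv2.imwrite("pics/crop1.png",np.vstack([A[:280],B])[:,:,::-1])
A=cv2.resize(im[148:208,330:430],(600,360),interpolation=2)[:300]
B=cv2.resize(im[225:290,355:465],(508,300),interpolation=2)
B=np.pad(B,((0,0),(0,92),(0,0)))
cv2.imwrite("pics/crop2.png",np.vstack([A,B])[:,:,::-1])
E
```

```text
blue 60.0 (367, 185, 21, 12) [[ 0.625 -0.257  0.01 ]]
blue 53.0 (364, 173, 25, 10) [[ 0.665 -0.259  0.01 ]]
blue 49.5 (402, 188, 16, 14) [[ 0.619 -0.347  0.01 ]]
blue 33.0 (340, 149, 16, 17) [[ 0.723 -0.184  0.01 ]]
yel 998.5 (164, 226, 40, 39) ((183.5, 245.0), (38.0, 39.0), 90.0)
yel 579.5 (543, 346, 29, 28) ((557.0, 359.5), (27.0, 28.0), 90.0)
yel 321.5 (208, 215, 56, 47) ((234.33746337890625, 239.00030517578125), (54.62159729003906, 45.72159194946289), 4.289153099060059)
yel 315.5 (268, 67, 33, 16) ((284.0, 74.5), (15.0, 32.0), 90.0)
yel 166.5 (416, 115, 16, 15) ((423.5, 122.0), (14.0, 15.0), 90.0)
yel 100.5 (225, 252, 42, 7) ((245.51158142089844, 254.9163818359375), (5.13690710067749, 41.0674934387207), 88.40885925292969)
yel 83.5 (404, 100, 12, 12) ((409.300048828125, 105.40001678466797), (10.733125686645508, 10.28591251373291), 26.56505012512207)
yel 68.0 (559, 382, 18, 8) ((567.6922607421875, 385.5384521484375), (16.473758697509766, 6.667948246002197), 11.309930801391602)
yel 9.0 (161, 262, 5, 4) ((163.0, 263.5), (3.0, 4.0), 90.0)
sblue 355.5 (362, 249, 34, 37)
sblue 165.5 (376, 295, 24, 23)
sblue 77.0 (386, 226, 18, 22)
```

View pics/crop1.png

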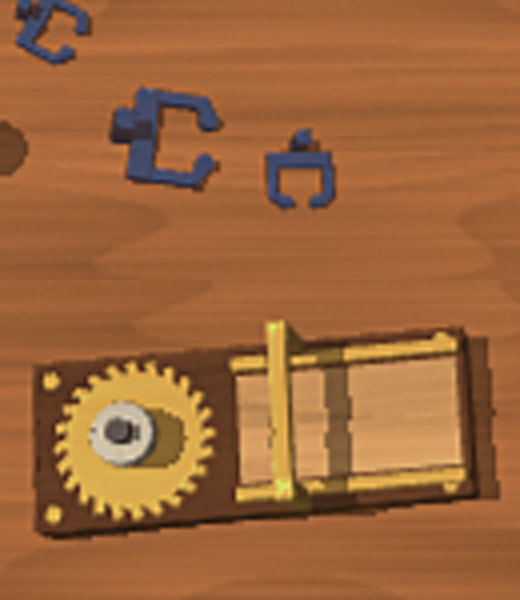

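View pics/crop2.png

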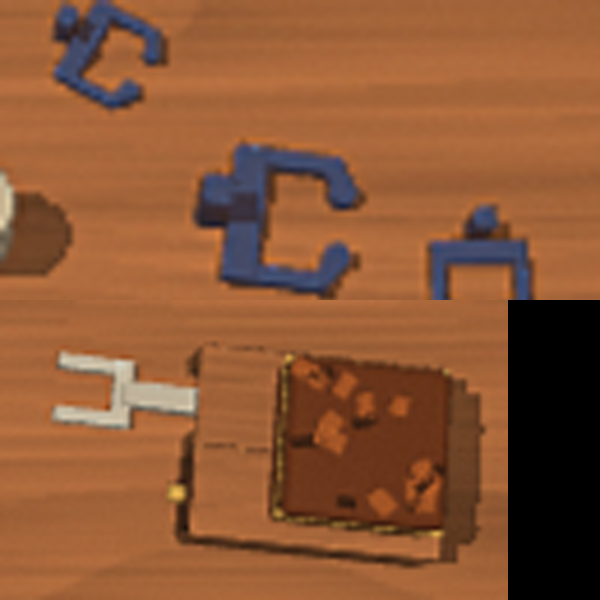

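The close crops confirm the clip: the largest one, at (376,184), with its tail at (366,181) to the left and its mouth to the right. It has to be turned about half a turn. The fork's prongs at (367,237)/(367,249) point left, and the jig's corners are at (159,227), (266,217), (269,258) and (159.5,269).

```bash
python3 - <<'E'
from h import *
c=r.camera("top");s=r.camera("side");np.set_printoptions(precision=4,suppress=True)
T=lambda p,z:onz(c,p,z)
tail=T([366.2,181],.042)[0];jaw=T([[390,181.3],[389.2,189.7]],.012)
d=jaw.mean(0)-tail;print("tail",tail,"jaws",jaw,"yaw",np.degrees(np.arctan2(d[1],d[0])),"len",np.hypot(*d[:2]))
yk=T([[370,172.2],[367,194.7]],.012);e=yk[0]-yk[1];print("yoke",yk,"yaw",np.degrees(np.arctan2(e[1],e[0]))-90, np.hypot(*e[:2]))
u=lambda x,y:[355+x/4.618,225+(y-300)/4.618]
tip=T([u(60,360),u(57,413)],.008);n=T([u(192,400)],.016)
print("fork tips",tip,"neck",n);d=tip.mean(0)-n[0];print("yaw",np.degrees(np.arctan2(d[1],d[0])))
cr=T([[158.9,227.2],[265.5,217.3],[268.8,257.5],[159.5,268.7]],.03);print("jig corners",cr)
ax=(cr[0]+cr[3]-cr[1]-cr[2])/2;print("yaw",np.degrees(np.arctan2(ax[1],ax[0])),np.hypot(*ax[:2]));ax/=np.linalg.norm(ax)
ctr=cr.mean(0);print("arbor from corners",ctr+ax*.075,"wheel",T([183.5,245],.03),"head",T([180.5,243],.0615))
print("till mouth", T([u(196,348),u(182,540)],.052), "weight",T([324,182],.07),"oil",T([272,169],.104))
for nme,p in(("tail",tail),("arbor",(ctr+ax*.075)),("tip",tip.mean(0))):print(nme,proj(s,[p]))
m,b=blobs(s["img"],(100,80,30),(130,255,255));k=b[0].reshape(-1,2);print(k[k[:,1].argsort()][:6])
print(r.get_obs()['t'])
E
```

```text
tail [ 0.6452 -0.2292  0.042 ] jaws [[ 0.6526 -0.2957  0.012 ]
 [ 0.6294 -0.2928  0.012 ]] yaw -93.72865398659431 len 0.06521121827650925
yoke [[ 0.6782 -0.243   0.012 ]
 [ 0.6159 -0.2333  0.012 ]] yaw -98.81691052857845 0.06298931389836412
fork tips [[ 0.5003 -0.2333  0.008 ]
 [ 0.4702 -0.2308  0.008 ]] neck [[ 0.4761 -0.3058  0.016 ]]
yaw 82.90976630895506
jig corners [[0.5273 0.3073 0.03  ]
 [0.5521 0.0331 0.03  ]
 [0.4477 0.0226 0.03  ]
 [0.4206 0.2985 0.03  ]]
yaw 95.39586252045599 0.2762886691446068
arbor from corners [0.4799 0.24   0.03  ] wheel [[0.4807 0.2413 0.03  ]] head [[0.4811 0.2403 0.0615]]
till mouth [[ 0.4995 -0.3034  0.052 ]
 [ 0.3953 -0.2918  0.052 ]] weight [[ 0.6351 -0.1187  0.07  ]] oil [[0.6598 0.0111 0.104 ]]
tail [[372.0109 250.4212]]
arbor [[236.17   159.9184]]
tip [[298.9858 285.0984]]
[[372 249]
 [374 249]
 [376 249]
 [373 249]
 [375 249]
 [372 250]]
0.3
```

```bash
cat >> h.py <<'E'
def go(x,y,z,yaw=None):
    "print offset (cm, tool axes) and turn (deg) from here to TCP x,y,z with tool-x yaw, tool down"
    o=r.get_obs();q=R.from_quat(o["tool_rot"]);
    off=q.inv().apply(np.array([x,y,z])-o["eef_pos"])*100
    th=np.degrees(np.arctan2(*q.as_matrix()[[1,0],0]))
    yw=th if yaw is None else yaw
    t=(q.inv()*R.from_euler("z",yw,degrees=True)*R.from_quat([1,0,0,0]))
    print("t",round(o["t"],2),"pos",o["eef_pos"].round(4),"yaw",round(th,2),"w",round(o["gripper_width"],4),"gf",round(o["grasp_force"],1),"F",o["contact_force"].round(1),"q",np.degrees(o["q"]).round(0))
    print("OFF",off.round(2),"TURN",np.degrees(t.as_rotvec()).round(2))
E
python3 -m inch '[{"offset":[4.4,-2.0,0],"turn":[0,0,0],"hand":1},{"offset":[8.8,-4.1,0],"turn":[0,0,0],"hand":1},{"offset":[13.2,-6.1,0],"turn":[0,0,0],"hand":1},{"offset":[17.6,-8.2,0],"turn":[0,0,0],"hand":1},{"offset":[22,-10.2,0],"turn":[0,0,0],"hand":1}]' 40
python3 -m inch '[{"offset":[4.4,-2.0,0],"turn":[0,0,0],"hand":1},{"offset":[8.8,-4.1,0],"turn":[0,0,0],"hand":1},{"offset":[13.2,-6.1,0],"turn":[0,0,0],"hand":1},{"offset":[17.6,-8.2,0],"turn":[0,0,0],"hand":1},{"offset":[22,-10.2,0],"turn":[0,0,0],"hand":1}]'
python3 -m inch '[{"offset":[3.2,-1.5,0],"turn":[0,0,5],"hand":1},{"offset":[6.5,-3,1],"turn":[0,0,10],"hand":1},{"offset":[10,-4.5,2],"turn":[0,0,16],"hand":1},{"offset":[13,-6.1,3],"turn":[0,0,22],"hand":1},{"offset":[13,-6.1,3],"turn":[0,0,22],"hand":1}]'
python3 -c "
from h import *
go(.647,-.231,.11,-7.5)"
```

```text
t: 0.8
eef_pos: [0.3503, -0.4748, 0.2314]
tool_rot: [0.992, 0.125, 0.0, 0.0]
contact_force: [0.2, 0.2, 0.4]
gripper_width: 0.0854
grasp_force: 0.0
t: 1.3
eef_pos: [0.5382, -0.3212, 0.2315]
tool_rot: [0.992, 0.125, 0.0, 0.0]
contact_force: [0.5, -0.1, 0.7]
gripper_width: 0.0854
grasp_force: 0.0
t: 1.8
eef_pos: [0.649, -0.2281, 0.1988]
tool_rot: [0.998, -0.065, -0.001, -0.001]
contact_force: [-0.6, 0.2, -0.8]
gripper_width: 0.0855
grasp_force: 0.0
t 1.8 pos [ 0.649  -0.2281  0.1988] yaw -7.45 w 0.0855 gf 0.0 F [-0.6  0.2 -0.8] q [-24.  13.  91.   0.  76.  74.]
OFF [-0.14  0.33  8.88] TURN [-0.11  0.17  0.05]
```

```bash
python3 -m inch '[{"offset":[0,0.2,4],"turn":[0,0,0],"hand":1},{"offset":[-0.1,0.3,8],"turn":[0,0,0],"hand":0.7},{"offset":[-0.1,0.3,12.9],"turn":[0,0,0],"hand":0.7},{"offset":[-0.1,0.3,12.9],"turn":[0,0,0],"hand":0.7}]'
python3 - <<'E'
from h import *
c=r.camera("top");s=r.camera("side")
A=cv2.resize(c["img"][140:220,320:440],(600,400),interpolation=2)[:300]
B=cv2.resize(s["img"][190:290,310:450],(600,428),interpolation=2)[60:360]
cv2.imwrite("pics/p3.png",np.vstack([A,B])[:,:,::-1]);go(.647,-.231,.016,-7.5)
E
```

```text
t: 2.2
eef_pos: [0.6402, -0.2325, 0.0636]
tool_rot: [0.998, -0.066, -0.007, -0.003]
contact_force: [-1.7, 0.5, -0.6]
gripper_width: 0.0598
grasp_force: 0.0
t 2.3 pos [ 0.6454 -0.2346  0.072 ] yaw -7.64 w 0.0597 gf 0.0 F [0.1 0.4 1.4] q [-24.  19.  96.  -0.  65.  73.]
OFF [ 0.12 -0.38  5.6 ] TURN [-0.03  0.12 -0.14]
```

View pics/p3.png

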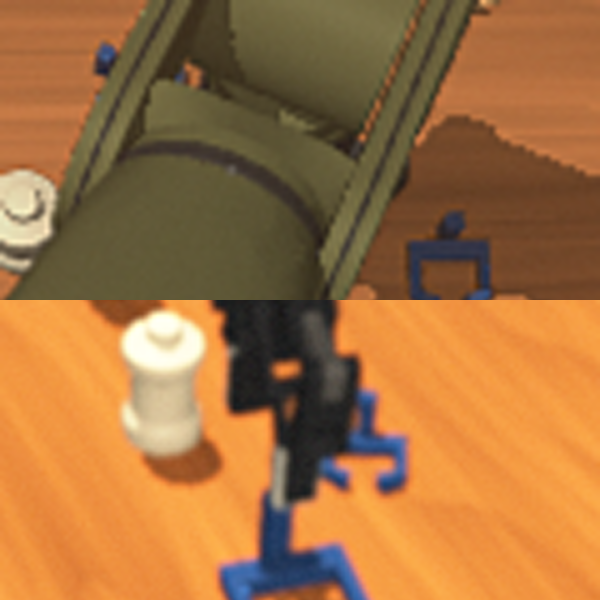

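The side crop shows the tail post at crop (275,500), i.e. under and between the fingers, perhaps a few mm off to the left. I'll check this by casting a ray through the earlier side view's post top.

```bash
python3 - <<'E'
from h import *
s=r.camera("side")
for a in ([373,250.5],[374,251],[375,251.5]):print(onz(s,a,.042).round(4))
im=s["img"];m,b=blobs(im,(100,80,30),(130,255,255))
k=max(b,key=cv2.contourArea).reshape(-1,2)
for y in range(k[:,1].min(),k[:,1].max(),3):
    xs=np.where(m[y,355:385])[0]+355;print(y,xs.min(),xs.max(),end="; ")
print(proj(s,[[.645,-.2346,.072],[.6452,-.2292,.042],[.647,-.231,.042],[.6452,-.2292,.014],[.65,-.231,.014]]))
E
```

```text
[[ 0.647  -0.2302  0.042 ]]
[[ 0.6482 -0.2323  0.042 ]]
[[ 0.6494 -0.2344  0.042 ]]
250 372 374; 253 372 376; 256 372 376; 259 372 376; 262 372 376; 265 369 384; 268 362 384; 271 363 374; 274 364 367; 277 365 368; 280 367 377; 283 369 377; [[373.81081713 240.84615053]
 [372.00035537 250.42885359]
 [373.19401766 250.74765651]
 [371.37738889 260.57978272]
 [373.85927508 260.5149406 ]]
```

```bash
python3 -m inch '[{"offset":[0.2,-0.4,2],"turn":[0,0,0],"hand":0.7},{"offset":[0.2,-0.4,4],"turn":[0,0,0],"hand":0.7},{"offset":[0.2,-0.4,5.5],"turn":[0,0,0],"hand":0.6},{"offset":[0.2,-0.4,5.5],"turn":[0,0,0],"hand":0.3},{"offset":[0.2,-0.4,5.5],"turn":[0,0,0],"hand":0}]' 50
python3 -m inch '[{"offset":[0,0,0],"turn":[0,0,0],"hand":0},{"offset":[0,0,0],"turn":[0,0,0],"hand":0},{"offset":[0,0,0],"turn":[0,0,0],"hand":0}]' 50
python3 -c "
from h import *
go(.647,-.231,.17,-7.5)"
```

```text
t: 2.85
eef_pos: [0.6498, -0.2312, 0.0191]
tool_rot: [0.998, -0.067, 0.001, 0.0]
contact_force: [0.8, -1.3, 0.3]
gripper_width: 0.0233
grasp_force: 0.0
t: 3.15
eef_pos: [0.6502, -0.2313, 0.0196]
tool_rot: [0.998, -0.067, 0.002, 0.001]
contact_force: [-1.2, -0.2, 5.7]
gripper_width: 0.0126
grasp_force: 51.2
t 3.15 pos [ 0.6502 -0.2313  0.0196] yaw -7.63 w 0.0126 gf 51.2 F [-1.2 -0.2  5.7] q [-24.  23.  97.  -0.  60.  74.]
OFF [ -0.27   0.03 -15.04] TURN [ 0.06 -0.19 -0.13]
```

```bash
python3 -m inch '[{"offset":[0,0,-3],"turn":[0,0,0],"hand":0},{"offset":[0,0,-6],"turn":[0,0,0],"hand":0},{"offset":[0,0,-9],"turn":[0,0,-5],"hand":0},{"offset":[0,0,-12],"turn":[0,0,-12],"hand":0},{"offset":[0,0,-14],"turn":[0,0,-20],"hand":0}]'
python3 -m inch '[{"offset":[0,0,0],"turn":[0,0,-8],"hand":0},{"offset":[0,0,0],"turn":[0,0,-16],"hand":0},{"offset":[0,0,0],"turn":[0,0,-24],"hand":0},{"offset":[0,0,0],"turn":[0,0,-32],"hand":0},{"offset":[0,0,0],"turn":[0,0,-40],"hand":0}]'
python3 -m inch '[{"offset":[0,0,0],"turn":[0,0,-8],"hand":0},{"offset":[0,0,0],"turn":[0,0,-16],"hand":0},{"offset":[0,0,0],"turn":[0,0,-24],"hand":0},{"offset":[0,0,0],"turn":[0,0,-32],"hand":0},{"offset":[0,0,0],"turn":[0,0,-40],"hand":0}]'
python3 -m inch '[{"offset":[0,0,0],"turn":[0,0,-8],"hand":0},{"offset":[0,0,0],"turn":[0,0,-16],"hand":0},{"offset":[0,0,0],"turn":[0,0,-24],"hand":0},{"offset":[0,0,0],"turn":[0,0,-32],"hand":0},{"offset":[0,0,0],"turn":[0,0,-40],"hand":0}]'
python3 -m inch '[{"offset":[0,0,0],"turn":[0,0,-8],"hand":0},{"offset":[0,0,0],"turn":[0,0,-16],"hand":0},{"offset":[0,0,0],"turn":[0,0,-24],"hand":0},{"offset":[0,0,0],"turn":[0,0,-32],"hand":0},{"offset":[0,0,0],"turn":[0,0,-40],"hand":0}]'
python3 -c "
from h import *
go(.4976,.0515,.16,185.2)"
```

```text
t: 3.65
eef_pos: [0.6494, -0.2309, 0.16]
tool_rot: [0.994, 0.11, 0.001, 0.001]
contact_force: [0.3, -0.7, -0.6]
gripper_width: 0.0127
grasp_force: 50.4
t: 4.15
eef_pos: [0.6484, -0.2305, 0.1568]
tool_rot: [0.896, 0.444, -0.0, -0.0]
contact_force: [-0.1, 0.5, -1.3]
gripper_width: 0.0127
grasp_force: 50.4
t: 4.65
eef_pos: [0.6484, -0.2305, 0.1568]
tool_rot: [0.69, 0.724, -0.0, -0.0]
contact_force: [0.5, -0.3, -2.0]
gripper_width: 0.013
grasp_force: 50.4
t: 5.15
eef_pos: [0.6484, -0.2305, 0.1568]
tool_rot: [0.401, 0.916, -0.0, -0.001]
contact_force: [-0.2, 0.1, -1.1]
gripper_width: 0.0126
grasp_force: 50.4
t: 5.65
eef_pos: [0.6484, -0.2305, 0.1567]
tool_rot: [0.064, 0.998, 0.0, -0.001]
contact_force: [-0.1, 0.5, -1.7]
gripper_width: 0.0128
grasp_force: 50.4
t 5.65 pos [ 0.6484 -0.2305  0.1567] yaw 172.7 w 0.0128 gf 50.4 F [-0.1  0.5 -1.7] q [ -24.   15.   93.   -0.   72. -107.]
OFF [18.54 26.05 -0.3 ] TURN [  0.02  -0.06 -12.5 ]
```

```bash
python3 -m inch '[{"offset":[2.5,3.5,0],"turn":[0,0,0],"hand":0},{"offset":[5,7,0],"turn":[0,0,0],"hand":0},{"offset":[7.5,10.5,0],"turn":[0,0,0],"hand":0},{"offset":[10,14,0],"turn":[0,0,0],"hand":0},{"offset":[12.5,17.5,0],"turn":[0,0,0],"hand":0}]'
python3 -m inch '[{"offset":[2.5,3.5,0],"turn":[0,0,-4],"hand":0},{"offset":[5,7,0],"turn":[0,0,-8],"hand":0},{"offset":[6,8.5,0],"turn":[0,0,-12.5],"hand":0},{"offset":[6,8.5,0],"turn":[0,0,-12.5],"hand":0}]'
python3 - <<'E'
from h import *
go(.4976,.0515,.0485,185.2)
c=r.camera("top");s=r.camera("side")
A=cv2.resize(c["img"][200:280,150:290],(560,320),interpolation=2)
B=cv2.resize(s["img"][120:220,190:330],(560,400),interpolation=2)[:280]
cv2.imwrite("pics/p4.png",np.vstack([A,B])[:,:,::-1])
m,b=blobs(c["img"],(100,80,30),(130,255,255),5)
E
```

```text
t: 6.15
eef_pos: [0.5468, -0.0393, 0.1569]
tool_rot: [0.067, 0.998, 0.0, -0.0]
contact_force: [1.0, 1.1, -0.8]
gripper_width: 0.0128
grasp_force: 50.4
t: 6.55
eef_pos: [0.4985, 0.0535, 0.157]
tool_rot: [-0.044, 0.999, 0.0, -0.0]
contact_force: [1.2, -0.8, -1.1]
gripper_width: 0.0128
grasp_force: 50.4
t 6.55 pos [0.4985 0.0535 0.157 ] yaw -174.91 w 0.0128 gf 50.4 F [ 1.2 -0.8 -1.1] q [ -0.  -9. 117.   0.  71. -95.]
OFF [ 0.1  -0.19 10.85] TURN [ 0.01 -0.04 -0.11]
```

View pics/p4.png

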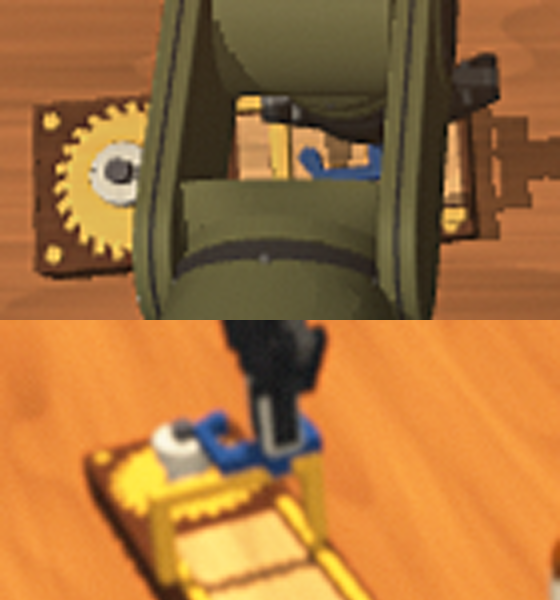

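The clip hangs with its mouth towards the arbor (jaws at side crop (205,430)), behind the bar. I'm lowering it to just above the rails.

```bash
python3 -m inch '[{"offset":[0.1,-0.2,3],"turn":[0,0,0],"hand":0},{"offset":[0.1,-0.2,6],"turn":[0,0,0],"hand":0},{"offset":[0.1,-0.2,8],"turn":[0,0,0],"hand":0},{"offset":[0.1,-0.2,9],"turn":[0,0,0],"hand":0},{"offset":[0.1,-0.2,9],"turn":[0,0,0],"hand":0}]'
python3 - <<'E'
from h import *
go(.4976,.0515,.0485,185.2)
s=r.camera("side")
B=cv2.resize(s["img"][130:220,200:310],(770,630),interpolation=2)[:600]
cv2.imwrite("pics/p5.png",B[:,:,::-1])
ax=np.array([-.0906,.9959,0]);ay=np.array([-.9959,-.0906,0]);L=lambda x,y,z:np.array([.4803,.2407,0])+ax*x+ay*y+[0,0,z]
# expected: yoke corners at held height, and rails' inner top edges
print(((proj(s,[L(-.183,.0315,.06),L(-.183,-.0315,.06),L(-.127,.025,.06),L(-.127,-.025,.06),L(-.205,.038,.037),L(-.205,-.038,.037)])-[200,130])*7).round())
E
```

```text
t: 7.15
eef_pos: [0.4984, 0.0487, 0.0657]
tool_rot: [-0.042, 0.999, -0.0, -0.002]
contact_force: [0.6, 0.3, -1.0]
gripper_width: 0.0127
grasp_force: 50.4
t 7.15 pos [0.4984 0.0487 0.0657] yaw -175.24 w 0.0127 gf 50.4 F [ 0.6  0.3 -1. ] q [ -1.  -2. 121.  -0.  61. -95.]
OFF [0.05 0.29 1.72] TURN [ 0.01 -0.19 -0.44]
[[337. 411.]
 [512. 361.]
 [298. 324.]
 [433. 286.]
 [349. 507.]
 [560. 444.]]
```

View pics/p5.png

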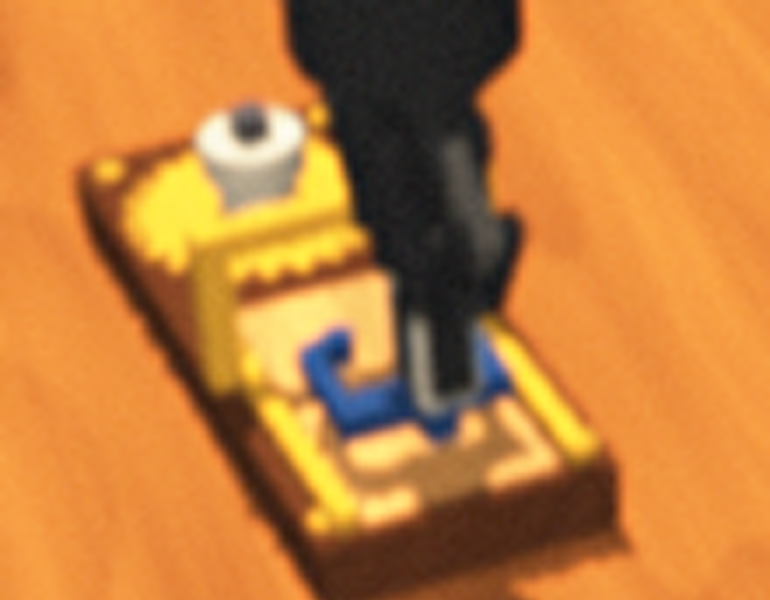

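Side crop: the clip's left yoke corner is at (340,420) and its right at (508,380), between the rails and matching the prediction to about 2 mm. Setting it down.

```bash
python3 -m inch '[{"offset":[0,0,0.5],"turn":[0,0,0],"hand":0},{"offset":[0,0,1],"turn":[0,0,0],"hand":0},{"offset":[0,0,1.4],"turn":[0,0,0],"hand":0},{"offset":[0,0,1.65],"turn":[0,0,0],"hand":0},{"offset":[0,0,1.65],"turn":[0,0,0],"hand":0}]'
python3 -m inch '[{"offset":[0,0,0],"turn":[0,0,0],"hand":0.2},{"offset":[0,0,0],"turn":[0,0,0],"hand":0.4},{"offset":[0,0,0],"turn":[0,0,0],"hand":0.5},{"offset":[0,0,0],"turn":[0,0,0],"hand":0.5}]'
python3 -m inch '[{"offset":[0,0,-2],"turn":[0,0,0],"hand":0.5},{"offset":[0,0,-5],"turn":[0,0,0],"hand":0.5},{"offset":[0,0,-9],"turn":[0,0,0],"hand":0.5},{"offset":[0,0,-13],"turn":[0,0,0],"hand":0.5},{"offset":[0,0,-16],"turn":[0,0,0],"hand":0.5}]'
python3 -c "
from h import *
go(.47,-.10,.21,175)"
```

```text
t: 7.7
eef_pos: [0.4988, 0.0496, 0.0504]
tool_rot: [-0.043, 0.999, 0.0, -0.0]
contact_force: [-0.2, -0.0, -1.7]
gripper_width: 0.013
grasp_force: 50.4
t: 8.1
eef_pos: [0.4994, 0.0496, 0.0511]
tool_rot: [-0.042, 0.999, -0.0, 0.0]
contact_force: [-0.7, -0.6, -0.3]
gripper_width: 0.0427
grasp_force: 0.0
t: 8.6
eef_pos: [0.4998, 0.0496, 0.2139]
tool_rot: [-0.042, 0.999, -0.0, 0.002]
contact_force: [0.1, -1.0, 0.4]
gripper_width: 0.0427
grasp_force: 0.0
t 8.6 pos [0.4998 0.0496 0.2139] yaw -175.13 w 0.0427 gf 0.0 F [ 0.1 -1.   0.4] q [ -0. -11. 114.   0.  77. -95.]
OFF [  4.24 -14.65   0.38] TURN [0.   0.19 9.87]
```

The clip is down and released. Next is the fork: turn the hand and go above its neck.

```bash
python3 -m inch '[{"offset":[0.8,-4.5,0],"turn":[0,0,8],"hand":0.5},{"offset":[1.6,-9,0],"turn":[0,0,16],"hand":0.5},{"offset":[2.5,-13.5,0],"turn":[0,0,24],"hand":0.5},{"offset":[3.3,-18,0],"turn":[0,0,32],"hand":0.5},{"offset":[4.1,-22.5,0],"turn":[0,0,40],"hand":0.5}]'
python3 -m inch '[{"offset":[0,0,0],"turn":[0,0,8],"hand":0.5},{"offset":[0,0,0],"turn":[0,0,16],"hand":0.5},{"offset":[0,0,0],"turn":[0,0,24],"hand":0.5},{"offset":[0,0,0],"turn":[0,0,32],"hand":0.5},{"offset":[0,0,0],"turn":[0,0,40],"hand":0.5}]'
python3 -m inch '[{"offset":[0,0,0],"turn":[0,0,8],"hand":0.5},{"offset":[0,0,0],"turn":[0,0,16],"hand":0.5},{"offset":[0,0,0],"turn":[0,0,21],"hand":0.5},{"offset":[0,0,0],"turn":[0,0,21],"hand":0.5}]'
python3 - <<'E'
from h import *
go(.4789,-.285,.10,83.5)
s=r.camera("side");c=r.camera("top")
u=lambda x,y:[355+x/4.618,225+(y-300)/4.618]
print("case front",onz(c,[u(285,352),u(275,522)],.097).round(4))
A=cv2.resize(c["img"][205:265,150:280],(520,240),interpolation=2)
B=cv2.resize(s["img"][260:350,240:350],(440,360),interpolation=2)
cv2.imwrite("pics/p6.png",np.vstack([A,np.pad(B,((0,0),(0,80),(0,0)))])[:,:,::-1])
E
```

```text
t: 9.1
eef_pos: [0.477, -0.1798, 0.2112]
tool_rot: [0.304, 0.953, -0.0, 0.0]
contact_force: [0.6, -0.8, 0.1]
gripper_width: 0.0429
grasp_force: 0.0
t: 9.6
eef_pos: [0.4773, -0.1782, 0.2109]
tool_rot: [0.612, 0.791, 0.0, 0.0]
contact_force: [0.3, -0.1, 0.8]
gripper_width: 0.043
grasp_force: 0.0
t: 10.0
eef_pos: [0.4774, -0.1781, 0.2109]
tool_rot: [0.744, 0.668, 0.0, 0.0]
contact_force: [0.5, -1.1, -0.5]
gripper_width: 0.0427
grasp_force: 0.0
t 10.0 pos [ 0.4774 -0.1781  0.2109] yaw 83.88 w 0.0427 gf 0.0 F [ 0.5 -1.1 -0.5] q [-27. -10. 113.   0.  77. -20.]
OFF [-10.61   1.29  11.09] TURN [0.01 0.   0.38]
case front [[ 0.4897 -0.343   0.097 ]
 [ 0.4007 -0.3335  0.097 ]]
```

View pics/p6.png

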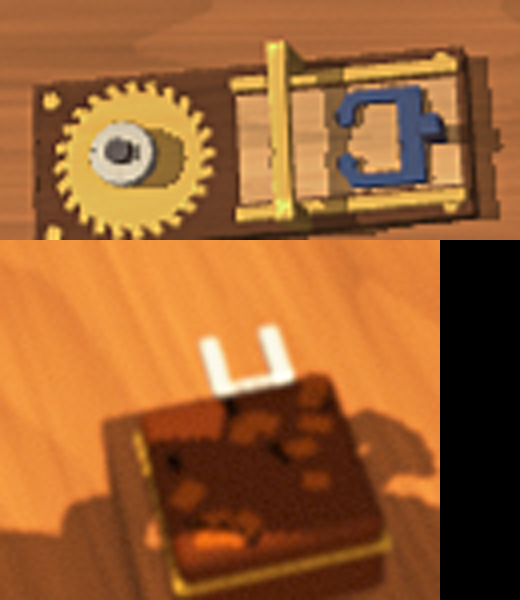

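The clip lies flat between the rails behind the bar, with its mouth at (345,140) towards the arbor. The fork head is unchanged. Gripping the neck.

```bash
python3 -m inch '[{"offset":[-4,0.5,3],"turn":[0,0,0],"hand":0.6},{"offset":[-8,1,6],"turn":[0,0,0],"hand":0.6},{"offset":[-10.6,1.3,10],"turn":[0,0,0],"hand":0.6},{"offset":[-10.6,1.3,13],"turn":[0,0,0],"hand":0.6},{"offset":[-10.6,1.3,15],"turn":[0,0,0],"hand":0.6}]'
python3 -m inch '[{"offset":[0,0,0],"turn":[0,0,0],"hand":0.6}]'
python3 -c "
from h import *
go(.4789,-.285,.006,83.5)"
```

```text
t: 10.6
eef_pos: [0.4775, -0.285, 0.0578]
tool_rot: [0.744, 0.668, -0.0, -0.002]
contact_force: [-0.3, -0.2, 1.1]
gripper_width: 0.0514
grasp_force: 0.0
t: 10.7
eef_pos: [0.4765, -0.2835, 0.0569]
tool_rot: [0.744, 0.669, -0.001, -0.004]
contact_force: [-0.7, 0.6, 0.5]
gripper_width: 0.0516
grasp_force: 0.0
t 10.7 pos [ 0.4765 -0.2835  0.0569] yaw 83.91 w 0.0516 gf 0.0 F [-0.7  0.6  0.5] q [-36.   5. 114.  -0.  61. -30.]
OFF [-0.15  0.29  5.09] TURN [-0.38 -0.22  0.41]
```

```bash
python3 -m inch '[{"offset":[-0.1,0.2,2],"turn":[0,0,0],"hand":0.6},{"offset":[-0.1,0.2,4],"turn":[0,0,0],"hand":0.6},{"offset":[-0.1,0.2,5],"turn":[0,0,0],"hand":0.4},{"offset":[-0.1,0.2,5],"turn":[0,0,0],"hand":0.2},{"offset":[-0.1,0.2,5],"turn":[0,0,0],"hand":0}]' 60
python3 -m inch '[{"offset":[0,0,0],"turn":[0,0,0],"hand":0},{"offset":[0,0,0],"turn":[0,0,0],"hand":0},{"offset":[0,0,0],"turn":[0,0,0],"hand":0}]' 60
python3 -c "
from h import *
go(.4957,-.137,.007,83.5)"
```

```text
t: 11.2
eef_pos: [0.4815, -0.2864, 0.0119]
tool_rot: [0.744, 0.668, 0.0, 0.001]
contact_force: [0.1, -0.4, -1.0]
gripper_width: 0.0117
grasp_force: 59.1
t: 11.5
eef_pos: [0.4814, -0.2864, 0.0117]
tool_rot: [0.744, 0.668, 0.0, 0.001]
contact_force: [-0.7, 0.5, 1.0]
gripper_width: 0.0115
grasp_force: 58.7
t 11.5 pos [ 0.4814 -0.2864  0.0117] yaw 83.88 w 0.0115 gf 58.7 F [-0.7  0.5  1. ] q [-36.  10. 115.   0.  55. -30.]
OFF [15.01 -0.17  0.45] TURN [0.08 0.04 0.38]
```

```bash
python3 -m inch '[{"offset":[1.5,0,0],"turn":[0,0,0],"hand":0},{"offset":[3.5,0,0],"turn":[0,0,0],"hand":0},{"offset":[6,0,0],"turn":[0,0,0],"hand":0},{"offset":[8.5,0,0],"turn":[0,0,0],"hand":0},{"offset":[11,0,0],"turn":[0,0,0],"hand":0}]'
python3 -m inch '[{"offset":[2.5,0,0],"turn":[0,0,0],"hand":0},{"offset":[4,0,0],"turn":[0,0,0],"hand":0},{"offset":[4,0,0],"turn":[0,0,0],"hand":0}]'
python3 -m inch '[{"offset":[0,0,0],"turn":[0,0,0],"hand":0.3},{"offset":[0,0,0],"turn":[0,0,0],"hand":0.6},{"offset":[0,0,-3],"turn":[0,0,0],"hand":0.6},{"offset":[0,0,-8],"turn":[0,0,0],"hand":0.6},{"offset":[0,0,-12],"turn":[0,0,0],"hand":0.6}]'
python3 - <<'E'
from h import *
c=r.camera("top");s=r.camera("side")
for n,q in(("t",c),("s",s)):
    for lo,hi in (((0,150,80),(4,255,255)),((172,120,60),(180,255,255))):
        m,b=blobs(q["img"],lo,hi,15)
        for k in b:print(n,cv2.contourArea(k),cv2.minAreaRect(k))
A=cv2.resize(c["img"][190:290,290:430],(560,400),interpolation=2)
cv2.imwrite("pics/p7.png",A[:,:,::-1]);go(.4957,-.137,.1,83.5)
E
```

```text
t: 12.0
eef_pos: [0.4931, -0.1757, 0.0116]
tool_rot: [0.744, 0.668, 0.0, 0.001]
contact_force: [-0.2, -1.8, 1.6]
gripper_width: 0.0116
grasp_force: 58.8
t: 12.3
eef_pos: [0.4976, -0.1348, 0.0116]
tool_rot: [0.743, 0.669, 0.001, -0.0]
contact_force: [0.6, 4.1, 4.6]
gripper_width: 0.0111
grasp_force: 59.2
t: 12.8
eef_pos: [0.4964, -0.1379, 0.1321]
tool_rot: [0.744, 0.668, -0.0, -0.0]
contact_force: [2.0, -0.9, 0.5]
gripper_width: 0.0511
grasp_force: 0.0
t 106.0 ((371.1341247558594, 242.7926788330078), (28.4913387298584, 5.521576881408691), 6.34019136428833)
s 338.0 ((297.1000061035156, 275.8000183105469), (42.69074630737305, 9.803058624267578), 71.56504821777344)
t 12.9 pos [ 0.5008 -0.1395  0.1378] yaw 83.79 w 0.051 gf 0.0 F [0.9 0.2 0.2] q [-21.  -5. 117.  -0.  68. -15.]
OFF [ 0.21 -0.58  3.77] TURN [0.68 0.2  0.29]
```

View pics/p7.png

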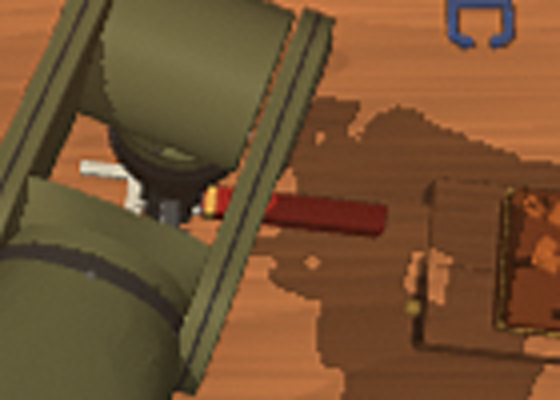

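The fork is out of the till. Its red handle runs from the ferrule at crop (208,200), px (342,240), to the butt at crop (385,220), px (386,245). The till is clear of it.

```bash
python3 - <<'E'
from h import *
c=r.camera("top")
P=onz(c,[[342,240],[386.2,245]],.034);d=P[0]-P[1];yaw=np.degrees(np.arctan2(d[1],d[0]));print(P.round(4),yaw,np.hypot(*d[:2]))
u=d/np.linalg.norm(d);g=P[1]+u*.064;print("grip(-135)",g.round(4))
go(g[0],g[1],.1,83.8)
E
```

```text
[[ 0.4912 -0.1641  0.034 ]
 [ 0.4779 -0.2767  0.034 ]] 83.22989259141276 0.11332784917012352
grip(-135) [ 0.4854 -0.2131  0.034 ]
t 12.95 pos [ 0.499  -0.1388  0.1344] yaw 83.79 w 0.0512 gf 0.0 F [ 0.7 -1.  -0.9] q [-21.  -5. 117.  -0.  68. -15.]
OFF [-7.53 -0.57  3.45] TURN [ 0.39  0.12 -0.01]
```

```bash
python3 -m inch '[{"offset":[-4,-0.2,0],"turn":[0,0,0],"hand":0.6},{"offset":[-7.6,-0.4,2],"turn":[0,0,0],"hand":0.6},{"offset":[-7.6,-0.4,5.5],"turn":[0,0,0],"hand":0.6},{"offset":[-7.6,-0.4,8.5],"turn":[0,0,0],"hand":0.6},{"offset":[-7.6,-0.4,8.5],"turn":[0,0,0],"hand":0.6}]'
python3 -c "
from h import *
go(.487,-.2145,.014,83.8)"
```

```text
t: 13.45
eef_pos: [0.4795, -0.2103, 0.039]
tool_rot: [0.744, 0.668, -0.002, -0.006]
contact_force: [-1.1, 0.4, -1.2]
gripper_width: 0.0513
grasp_force: 0.0
t 13.45 pos [ 0.4795 -0.2103  0.039 ] yaw 83.77 w 0.0513 gf 0.0 F [-1.1  0.4 -1.2] q [-30.   3. 119.  -0.  59. -23.]
OFF [-0.35  0.82  2.49] TURN [-0.71 -0.3  -0.03]
```

```bash
python3 -m inch '[{"offset":[0,0,1],"turn":[0,0,0],"hand":0.6},{"offset":[0,0,1],"turn":[0,0,0],"hand":0.6},{"offset":[0,0,1],"turn":[0,0,0],"hand":0.6}]'
python3 -c "
from h import *
go(.487,-.2145,.014,83.6)"
```

```text
t: 13.75
eef_pos: [0.4856, -0.2124, 0.0369]
tool_rot: [0.744, 0.668, 0.0, 0.001]
contact_force: [0.6, 0.5, -1.1]
gripper_width: 0.0514
grasp_force: 0.0
t 13.75 pos [ 0.4856 -0.2124  0.0369] yaw 83.89 w 0.0514 gf 0.0 F [ 0.6  0.5 -1.1] q [-29.   4. 118.  -0.  58. -23.]
OFF [-0.19  0.16  2.29] TURN [0.09 0.04 0.29]
```

```bash
python3 -m inch '[{"offset":[-0.2,0.1,1.2],"turn":[0,0,0],"hand":0.6},{"offset":[-0.2,0.1,2.2],"turn":[0,0,0],"hand":0.4},{"offset":[-0.2,0.1,2.2],"turn":[0,0,0],"hand":0.1},{"offset":[-0.2,0.1,2.2],"turn":[0,0,0],"hand":0},{"offset":[-0.2,0.1,2.2],"turn":[0,0,0],"hand":0}]' 80
python3 -m inch '[{"offset":[0,0,0],"turn":[0,0,0],"hand":0},{"offset":[0,0,0],"turn":[0,0,0],"hand":0},{"offset":[0,0,0],"turn":[0,0,0],"hand":0},{"offset":[0,0,0],"turn":[0,0,0],"hand":0}]' 80
python3 -c "
from h import *
go(.487,-.2145,.1,95.2)"
```

```text
t: 14.25
eef_pos: [0.4854, -0.2141, 0.0137]
tool_rot: [0.744, 0.668, -0.0, -0.0]
contact_force: [0.7, -0.1, -0.3]
gripper_width: 0.0166
grasp_force: 79.0
t: 14.65
eef_pos: [0.4856, -0.2142, 0.0139]
tool_rot: [0.744, 0.668, 0.0, 0.0]
contact_force: [-0.1, 0.1, -1.0]
gripper_width: 0.0161
grasp_force: 79.0
t 14.65 pos [ 0.4856 -0.2142  0.0139] yaw 83.87 w 0.0161 gf 79.0 F [-0.1  0.1 -1. ] q [-30.   6. 119.  -0.  55. -23.]
OFF [-0.01  0.14 -8.61] TURN [ 1.000e-02  1.000e-02 -1.133e+01]
```

```bash
python3 -m inch '[{"offset":[0,0,-3],"turn":[0,0,0],"hand":0},{"offset":[0,0,-6],"turn":[0,0,0],"hand":0},{"offset":[0,0,-7],"turn":[0,0,-4],"hand":0},{"offset":[0,0,-7],"turn":[0,0,-8],"hand":0},{"offset":[0,0,-7],"turn":[0,0,-11.3],"hand":0}]'
python3 - <<'E'
from h import *
c=r.camera("top");s=r.camera("side");np.set_printoptions(precision=1,suppress=True)
ax=np.array([-.0906,.9959,0]);ay=np.array([-.9959,-.0906,0]);O=np.array([.4803,.2407,0])
J=lambda P:np.c_[(P-O)@ax,(P-O)@ay]*1000
big=lambda q:[k for k in blobs(q["img"],(100,80,30),(130,255,255),10)[1] if k[:,0,0].mean()<290]
for k in big(c):
    k=k.reshape(-1,2);j=J(onz(c,k,.042));j2=J(onz(c,k,.012+.03))
    print("top blob jig x",j[:,0].min(),j[:,0].max(),"y",j[:,1].min(),j[:,1].max())
    t=j[j[:,0]<-190];print(" tail part y",J(onz(c,k,.072))[j[:,0]<-190][:,1].min() if len(t) else 0,J(onz(c,k,.072))[j[:,0]<-190][:,1].max() if len(t) else 0)
m,_=blobs(s["img"],(100,80,30),(130,255,255))
ys,xs=np.where(m[:,:290]);print("side bbox",xs.min(),xs.max(),ys.min(),ys.max())
for y in range(ys.min(),ys.min()+9,2):
    x=xs[ys==y];print(y,x.min(),x.max())
L=lambda x,y,z:O+ax*x+ay*y+[0,0,z]
print("exp tail top sides",proj(s,[L(-.192,-.0087,.072),L(-.192,.0053,.072),L(-.192,-.0087,.05),L(-.192,.0053,.05)]).ravel())
go(.5176,-.1507,.08,95.2)
E
```

```text
t: 15.15
eef_pos: [0.486, -0.2144, 0.0848]
tool_rot: [0.674, 0.739, 0.0, 0.001]
contact_force: [-0.5, 0.2, -1.8]
gripper_width: 0.0162
grasp_force: 79.2
top blob jig x -194.6906161299369 -132.14419139027413 y -28.742754630802057 31.521215737321402
 tail part y -3.2085295853881037 4.553560277548586
side bbox 0 269 117 197
117 0 0
119 0 1
121 0 2
123 0 2
125 0 3
exp tail top sides [265.3 181.8 259.7 183.4 266.  189.5 260.4 191.1]
t 15.25 pos [ 0.5 -0.2  0.1] yaw 95.16 w 0.0165 gf 79.2 F [ 0.4  0.9 -1.7] q [-30.   0. 117.  -0.  63. -35.]
OFF [6.  3.8 0.4] TURN [ 0.  0. -0.]
```

```bash
python3 -m inch '[{"offset":[2,1.2,0],"turn":[0,0,0],"hand":0},{"offset":[4,2.4,1],"turn":[0,0,0],"hand":0},{"offset":[6,3.6,2.5],"turn":[0,0,0],"hand":0},{"offset":[6,3.6,3.7],"turn":[0,0,0],"hand":0},{"offset":[6,3.6,3.7],"turn":[0,0,0],"hand":0}]'
python3 -m inch '[{"offset":[0,0,0],"turn":[0,0,0],"hand":0},{"offset":[0,0,0],"turn":[0,0,0],"hand":0}]'
python3 - <<'E'
from h import *
s=r.camera("side");c=r.camera("top")
go(.5154,-.151,.046,95.2)
ax=np.array([-.0906,.9959,0]);ay=np.array([-.9959,-.0906,0]);O=np.array([.4803,.2407,0])
J=lambda P:(np.c_[(P-O)@ax,(P-O)@ay]*1000).round(1)
A=cv2.resize(s["img"][160:270,220:340],(654,600),interpolation=2)
cv2.imwrite("pics/p8.png",A[:,:,::-1])
# steel prongs in top image: bright, unsaturated
h=cv2.cvtColor(c["img"],cv2.COLOR_RGB2HSV);m=((h[...,1]<70)&(h[...,2]>120)).astype(np.uint8)
for k in cv2.findContours(m,0,1)[0]:
    x,y,w,hh=cv2.boundingRect(k)
    if 250<x<420 and 190<y<300:print((x,y,w,hh),J(onz(c,k.reshape(-1,2),.042))[:12].tolist())
E
```

```text
t: 15.75
eef_pos: [0.5143, -0.1503, 0.0445]
tool_rot: [0.674, 0.738, -0.001, -0.002]
contact_force: [-1.0, -0.3, -1.6]
gripper_width: 0.0167
grasp_force: 79.1
t: 15.95
eef_pos: [0.5163, -0.1521, 0.0475]
tool_rot: [0.675, 0.738, 0.0, 0.001]
contact_force: [0.4, -0.5, -1.4]
gripper_width: 0.0162
grasp_force: 79.1
t 16.05 pos [ 0.5164 -0.152   0.0477] yaw 95.1 w 0.0164 gf 79.1 F [ 0.2 -0.2 -1.4] q [-22.   4. 117.  -0.  59. -27.]
OFF [ 0.11 -0.09  0.17] TURN [ 0.08  0.04 -0.1 ]
(285, 238, 8, 4) [[-272.6, 9.4], [-269.9, 11.7], [-267.3, 11.4], [-264.8, 11.2], [-262.3, 11.0], [-259.8, 10.7], [-259.6, 13.3], [-259.4, 15.8], [-261.9, 16.1], [-264.4, 16.3], [-266.9, 16.6], [-269.5, 16.8]]
(284, 226, 15, 4) [[-285.3, -20.6], [-282.6, -18.2], [-280.0, -18.5], [-277.5, -18.7], [-274.9, -19.0], [-272.4, -19.2], [-269.8, -19.4], [-267.3, -19.7], [-264.8, -19.9], [-262.2, -20.2], [-259.7, -20.4], [-259.5, -17.8]]
(253, 226, 2, 1) [[-181.0, -30.5], [-183.5, -30.3]]
(251, 226, 1, 1) [[-175.9, -31.0]]
```

View pics/p8.png

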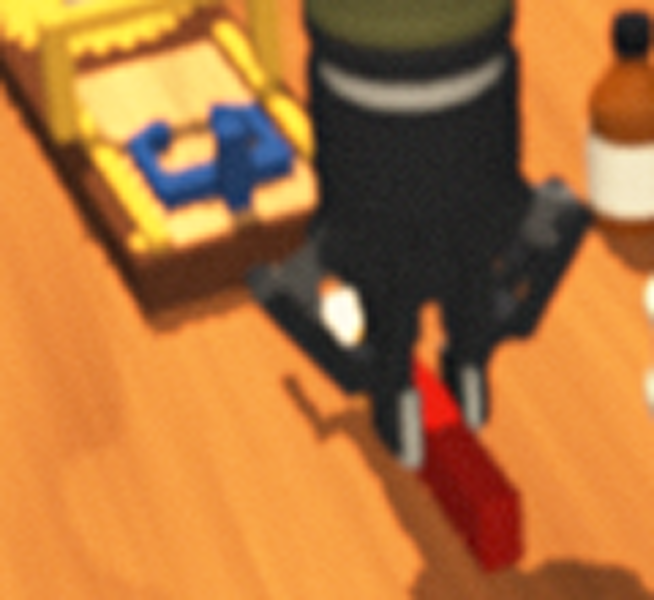

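The side crop shows the clip on the runway with its tail at (240,150), and the fork held by the red handle behind it. In the top view the prong tips are at jig x -259, about 2.5 mm off the clip's centre line. I'll correct that and advance.

```bash
python3 -m inch '[{"offset":[0.5,-0.25,0.15],"turn":[0,0,0],"hand":0},{"offset":[2,-0.25,0.15],"turn":[0,0,0],"hand":0},{"offset":[3.5,-0.25,0.15],"turn":[0,0,0],"hand":0},{"offset":[5,-0.25,0.15],"turn":[0,0,0],"hand":0},{"offset":[6,-0.25,0.15],"turn":[0,0,0],"hand":0}]'
python3 -m inch '[{"offset":[0.5,0,0],"turn":[0,0,0],"hand":0},{"offset":[1,0,0],"turn":[0,0,0],"hand":0},{"offset":[1.5,0,0],"turn":[0,0,0],"hand":0},{"offset":[2,0,0],"turn":[0,0,0],"hand":0},{"offset":[2.5,0,0],"turn":[0,0,0],"hand":0}]'
python3 -m inch '[{"offset":[0.5,0,0],"turn":[0,0,0],"hand":0},{"offset":[1,0,0],"turn":[0,0,0],"hand":0}]'
python3 - <<'E'
from h import *
s=r.camera("side");c=r.camera("top")
go(.5154,-.151,.046,95.2)
ax=np.array([-.0906,.9959,0]);ay=np.array([-.9959,-.0906,0]);O=np.array([.4803,.2407,0])
J=lambda P:(np.c_[(P-O)@ax,(P-O)@ay]*1000).round(1)
print("tcp jig",J(r.get_obs()["eef_pos"][None]))
for n,q in(("t",c),("s",s)):
  for k in blobs(q["img"],(100,80,30),(130,255,255),10)[1]:
    k=k.reshape(-1,2)
    if 170<k[:,0].mean()<290 and k[:,1].mean()>130:j=J(onz(q,k,.042));print(n,len(k),j.min(0),j.max(0))
E
```

```text
t: 16.55
eef_pos: [0.5077, -0.0897, 0.0452]
tool_rot: [0.674, 0.739, 0.0, -0.0]
contact_force: [0.5, -0.7, -1.1]
gripper_width: 0.0167
grasp_force: 79.1
t: 17.05
eef_pos: [0.506, -0.0667, 0.0454]
tool_rot: [0.675, 0.738, -0.0, 0.0]
contact_force: [0.3, -1.4, -2.2]
gripper_width: 0.0164
grasp_force: 79.1
t: 17.25
eef_pos: [0.505, -0.0566, 0.0454]
tool_rot: [0.675, 0.738, 0.0, 0.0]
contact_force: [0.4, -0.9, -2.5]
gripper_width: 0.0163
grasp_force: 79.1
t 17.35 pos [ 0.5048 -0.0562  0.0452] yaw 95.19 w 0.0162 gf 79.1 F [ 0.9 -0.4 -1.6] q [-12.   0. 121.   0.  59. -18.]
OFF [-9.54  0.2  -0.08] TURN [-0.01 -0.02 -0.01]
tcp jig [[-297.9    2.5]]
t 108 [-171.7  -29.5] [-109.5   31.7]
s 28 [-169.3   14.1] [-113.7   31.7]
```

The clip has moved 23 mm with the fork and sits straight. Pushing on to the arbor.

```bash
python3 -m inch '[{"offset":[1,0,0],"turn":[0,0,0],"hand":0},{"offset":[2,0,0],"turn":[0,0,0],"hand":0},{"offset":[3,0,0],"turn":[0,0,0],"hand":0},{"offset":[4,0,0],"turn":[0,0,0],"hand":0},{"offset":[5,0,0],"turn":[0,0,0],"hand":0}]' 100
python3 -m inch '[{"offset":[1,0,0],"turn":[0,0,0],"hand":0},{"offset":[2,0,0],"turn":[0,0,0],"hand":0},{"offset":[3,0,0],"turn":[0,0,0],"hand":0},{"offset":[3.7,0,0],"turn":[0,0,0],"hand":0},{"offset":[4.2,0,0],"turn":[0,0,0],"hand":0}]'
python3 - <<'E'
from h import *
s=r.camera("side");c=r.camera("top")
go(.5154,-.151,.046,95.2)
ax=np.array([-.0906,.9959,0]);ay=np.array([-.9959,-.0906,0]);O=np.array([.4803,.2407,0])
J=lambda P:(np.c_[(P-O)@ax,(P-O)@ay]*1000).round(1)
print("tcp jig",J(r.get_obs()["eef_pos"][None]))
for n,q in(("t",c),("s",s)):
  for k in blobs(q["img"],(100,80,30),(130,255,255),10)[1]:
    k=k.reshape(-1,2)
    if 150<k[:,0].mean()<290 and k[:,1].mean()>130:j=J(onz(q,k,.042));print(n,len(k),j.min(0),j.max(0))
E
```

```text
t: 17.85
eef_pos: [0.5003, -0.006, 0.0453]
tool_rot: [0.674, 0.738, 0.0, -0.0]
contact_force: [0.6, 0.2, -1.8]
gripper_width: 0.0159
grasp_force: 101.6
t: 18.35
eef_pos: [0.4966, 0.0355, 0.0453]
tool_rot: [0.674, 0.738, -0.0, 0.0]
contact_force: [0.4, -0.1, -2.2]
gripper_width: 0.0161
grasp_force: 101.6
t 18.45 pos [0.4966 0.0354 0.0453] yaw 95.21 w 0.0159 gf 101.6 F [ 0.7  0.9 -1.5] q [ -2.  -1. 122.   0.  59.  -7.]
OFF [-18.74   0.18  -0.07] TURN [-0.   -0.01  0.01]
tcp jig [[-205.9    2.3]]
t 117 [-68.5 -30.7] [-16.   31.7]
s 19 [-93.7  -9.5] [-54.1   9.2]
```

```bash
python3 -m inch '[{"offset":[0.4,0,0],"turn":[0,0,0],"hand":0},{"offset":[0.8,0,0],"turn":[0,0,0],"hand":0},{"offset":[1.0,0,0],"turn":[0,0,0],"hand":0}]'
python3 -m inch '[{"offset":[0.4,0,0],"turn":[0,0,0],"hand":0},{"offset":[0.8,0,0],"turn":[0,0,0],"hand":0},{"offset":[1.2,0,0],"turn":[0,0,0],"hand":0}]'
python3 -m inch '[{"offset":[0.3,0,0],"turn":[0,0,0],"hand":0},{"offset":[0.6,0,0],"turn":[0,0,0],"hand":0},{"offset":[0.9,0,0],"turn":[0,0,0],"hand":0}]'
python3 -m inch '[{"offset":[0.3,0,0],"turn":[0,0,0],"hand":0},{"offset":[0.5,0,0],"turn":[0,0,0],"hand":0},{"offset":[0.5,0,0],"turn":[0,0,0],"hand":0}]'
python3 - <<'E'
from h import *
s=r.camera("side");c=r.camera("top")
go(.5154,-.151,.046,95.2)
ax=np.array([-.0906,.9959,0]);ay=np.array([-.9959,-.0906,0]);O=np.array([.4803,.2407,0])
J=lambda P:(np.c_[(P-O)@ax,(P-O)@ay]*1000).round(1)
print("tcp jig",J(r.get_obs()["eef_pos"][None]))
for n,q in(("t",c),("s",s)):
  for k in blobs(q["img"],(100,80,30),(130,255,255),10)[1]:
    k=k.reshape(-1,2)
    if 130<k[:,0].mean()<290 and k[:,1].mean()>130:j=J(onz(q,k,.042));print(n,len(k),j.min(0),j.max(0))
E
```

```text
t: 18.75
eef_pos: [0.4964, 0.0437, 0.0457]
tool_rot: [0.674, 0.738, -0.001, 0.002]
contact_force: [1.3, -10.1, 0.9]
gripper_width: 0.016
grasp_force: 102.1
t: 19.05
eef_pos: [0.4954, 0.0556, 0.0458]
tool_rot: [0.675, 0.738, -0.0, 0.001]
contact_force: [0.5, -2.5, -0.9]
gripper_width: 0.0156
grasp_force: 101.9
t: 19.35
eef_pos: [0.4936, 0.0662, 0.0452]
tool_rot: [0.675, 0.738, 0.0, -0.0]
contact_force: [0.6, -0.4, -1.2]
gripper_width: 0.0161
grasp_force: 101.9
t: 19.65
eef_pos: [0.4933, 0.0711, 0.0453]
tool_rot: [0.674, 0.738, 0.0, -0.0]
contact_force: [0.2, 0.1, -1.6]
gripper_width: 0.0155
grasp_force: 101.9
t 19.75 pos [0.4934 0.0708 0.0453] yaw 95.19 w 0.016 gf 101.9 F [ 0.1  0.7 -1.1] q [  2.  -1. 122.   0.  59.  -3.]
OFF [-22.29   0.18  -0.07] TURN [-0.   -0.   -0.01]
tcp jig [[-170.4    2.3]]
t 112 [-25.3 -30.6] [24.3 30.6]
```

```bash
python3 -m inch '[{"offset":[0.1,0,0],"turn":[0,0,0],"hand":0},{"offset":[0.2,0,0],"turn":[0,0,0],"hand":0},{"offset":[0.2,0,0],"turn":[0,0,0],"hand":0}]'
python3 -m inch '[{"offset":[0.1,0,0],"turn":[0,0,0],"hand":0},{"offset":[0.15,0,0],"turn":[0,0,0],"hand":0},{"offset":[0.15,0,0],"turn":[0,0,0],"hand":0}]'
python3 - <<'E'
from h import *
c=r.camera("top");im=c["img"]
ax=np.array([-.0906,.9959,0]);ay=np.array([-.9959,-.0906,0]);O=np.array([.4803,.2407,0])
J=lambda P:(np.c_[(P-O)@ax,(P-O)@ay]*1000).round(1)
print("tcp jig",J(r.get_obs()["eef_pos"][None]))
m,b=blobs(im,(100,80,30),(130,255,255),3)
for k in b:
    k=k.reshape(-1,2)
    if 150<k[:,0].mean()<230 and k[:,1].mean()>200:j=J(onz(c,k,.042));print(len(k),j.min(0),j.max(0),j[j[:,1]>15].max(0) if (j[:,1]>15).any() else 0,j[j[:,1]<-15].max(0)if (j[:,1]<-15).any() else 0)
E
```

```text
t: 20.05
eef_pos: [0.4933, 0.0727, 0.0453]
tool_rot: [0.674, 0.738, 0.0, -0.0]
contact_force: [-1.1, 0.3, -1.7]
gripper_width: 0.016
grasp_force: 101.8
t: 20.35
eef_pos: [0.4932, 0.0742, 0.0454]
tool_rot: [0.674, 0.738, 0.0, 0.0]
contact_force: [-0.2, 0.2, -1.4]
gripper_width: 0.0158
grasp_force: 101.8
tcp jig [[-167.     2.3]]
32 [-10.6   9.5] [24.3 30.2] [21.8 30.2] 0
50 [-20.2 -30.6] [23.4 -7.3] 0 [ 23.4 -16.3]
```

```bash
python3 -m inch '[{"offset":[0.1,0,0],"turn":[0,0,0],"hand":0},{"offset":[0.1,0,0],"turn":[0,0,0],"hand":0}]' | grep -E "pos|contact"
python3 -m inch '[{"offset":[0.1,0,0],"turn":[0,0,0],"hand":0},{"offset":[0.1,0,0],"turn":[0,0,0],"hand":0}]'| grep -E "pos|contact"
python3 -m inch '[{"offset":[0.1,0,0],"turn":[0,0,0],"hand":0},{"offset":[0.1,0,0],"turn":[0,0,0],"hand":0}]'| grep -E "pos|contact"
```

```text
eef_pos: [0.493, 0.0752, 0.0453]
contact_force: [-0.5, 0.3, -0.8]
eef_pos: [0.4931, 0.0762, 0.0454]
contact_force: [1.1, -0.2, -1.5]
eef_pos: [0.4932, 0.0766, 0.0455]
contact_force: [1.1, -4.7, -0.7]
```

Hard stop felt: the clip is seated. Withdrawing the fork straight back.

```bash
python3 -m inch '[{"offset":[-1,0,0],"turn":[0,0,0],"hand":0},{"offset":[-3,0,0],"turn":[0,0,0],"hand":0},{"offset":[-6,0,0],"turn":[0,0,0],"hand":0},{"offset":[-9,0,0],"turn":[0,0,0],"hand":0},{"offset":[-12,0,0],"turn":[0,0,0],"hand":0}]'| grep -E "pos|contact"
python3 -m inch '[{"offset":[-3,0,0],"turn":[0,0,0],"hand":0},{"offset":[-6,0,0],"turn":[0,0,0],"hand":0},{"offset":[-9,0,0],"turn":[0,0,0],"hand":0},{"offset":[-11,0,0],"turn":[0,0,0],"hand":0},{"offset":[-12,0,0],"turn":[0,0,0],"hand":0}]'| grep -E "pos|contact"
python3 -m inch '[{"offset":[0,0,1],"turn":[0,0,0],"hand":0},{"offset":[0,0,2],"turn":[0,0,0],"hand":0},{"offset":[0,0,2.8],"turn":[0,0,0],"hand":0},{"offset":[0,0,3.1],"turn":[0,0,0],"hand":0},{"offset":[0,0,3.1],"turn":[0,0,0],"hand":0}]'
python3 - <<'E'
from h import *
go(.51,-.16,.0139,95.2)
c=r.camera("top");im=c["img"]
ax=np.array([-.0906,.9959,0]);ay=np.array([-.9959,-.0906,0]);O=np.array([.4803,.2407,0])
J=lambda P:(np.c_[(P-O)@ax,(P-O)@ay]*1000).round(1)
m,b=blobs(im,(100,80,30),(130,255,255),3)
for k in b:
    k=k.reshape(-1,2)
    if 150<k[:,0].mean()<230 and k[:,1].mean()>200:j=J(onz(c,k,.042));print(len(k),j.min(0),j.max(0))
E
```

```text
eef_pos: [0.5035, -0.0435, 0.0452]
contact_force: [0.2, -1.8, -1.4]
eef_pos: [0.5144, -0.1637, 0.0453]
contact_force: [0.1, -0.4, -1.6]
t: 22.5
eef_pos: [0.514, -0.1609, 0.0135]
tool_rot: [0.674, 0.739, -0.0, -0.001]
contact_force: [0.4, 0.0, -1.2]
gripper_width: 0.0159
grasp_force: 102.1
t 22.5 pos [ 0.514  -0.1609  0.0135] yaw 95.23 w 0.0159 gf 102.1 F [ 0.4  0.  -1.2] q [-23.   7. 118.   0.  55. -28.]
OFF [ 0.12 -0.39 -0.04] TURN [-0.08 -0.05  0.03]
58 [-28.8   3.9] [24.3 30.6]
63 [-37.1 -30.6] [23.4 -0.5]
```

Release and lift away, then check the final state.

```bash
python3 -m inch '[{"offset":[0,0,0],"turn":[0,0,0],"hand":0},{"offset":[0,0,0.05],"turn":[0,0,0],"hand":0},{"offset":[0,0,0.05],"turn":[0,0,0],"hand":0.3},{"offset":[0,0,0],"turn":[0,0,0],"hand":0.7},{"offset":[0,0,0],"turn":[0,0,0],"hand":0.7}]'
python3 -m inch '[{"offset":[0,0,-2],"turn":[0,0,0],"hand":0.7},{"offset":[0,0,-5],"turn":[0,0,0],"hand":0.7},{"offset":[0,0,-9],"turn":[0,0,0],"hand":0.7},{"offset":[0,0,-14],"turn":[0,0,0],"hand":0.7},{"offset":[0,0,-18],"turn":[0,0,0],"hand":0.7}]'
python3 -m inch '[{"offset":[-4,-4,0],"turn":[0,0,0],"hand":0.7},{"offset":[-7,-7,0],"turn":[0,0,0],"hand":0.7},{"offset":[-10,-10,0],"turn":[0,0,0],"hand":0.7},{"offset":[-13,-13,0],"turn":[0,0,0],"hand":0.7},{"offset":[-15,-15,0],"turn":[0,0,0],"hand":0.7}]'
python3 - <<'E'
from h import *
go(.3,-.3,.2)
c=r.camera("top");im=c["img"]
ax=np.array([-.0906,.9959,0]);ay=np.array([-.9959,-.0906,0]);O=np.array([.4803,.2407,0])
J=lambda P:(np.c_[(P-O)@ax,(P-O)@ay]*1000).round(1)
m,b=blobs(im,(100,80,30),(130,255,255),3)
for k in b:
    k=k.reshape(-1,2)
    if 150<k[:,0].mean()<230 and k[:,1].mean()>200:j=J(onz(c,k,.042));print(len(k),j.min(0),j.max(0))
s=r.camera("side")
for q in(c,s):
  for k in blobs(q["img"],(0,150,80),(4,255,255),30)[1]:print(cv2.minAreaRect(k))
d=cv2.absdiff(s["img"],cv2.imread("pics/side0.png")[:,:,::-1]).max(2)
for nme,(y0,y1,x0,x1) in dict(weight=(205,240,335,362),oil=(160,202,325,347),case=(295,350,272,335)).items():print(nme,(d[y0:y1,x0:x1]>40).mean().round(3))
E
```

```text
t: 23.05
eef_pos: [0.5148, -0.162, 0.0147]
tool_rot: [0.675, 0.738, 0.0, 0.0]
contact_force: [-0.1, -0.0, 0.8]
gripper_width: 0.0539
grasp_force: 0.0
t: 23.55
eef_pos: [0.5149, -0.1621, 0.1974]
tool_rot: [0.675, 0.738, 0.0, 0.001]
contact_force: [0.9, -0.1, 0.2]
gripper_width: 0.0599
grasp_force: 0.0
t: 24.05
eef_pos: [0.3769, -0.3265, 0.1947]
tool_rot: [0.675, 0.738, -0.0, 0.0]
contact_force: [1.4, -0.0, -0.6]
gripper_width: 0.0597
grasp_force: 0.0
t 24.05 pos [ 0.3769 -0.3265  0.1947] yaw 95.07 w 0.0597 gf 0.0 F [ 1.4 -0.  -0.6] q [-47. -11. 116.  -0.  75. -52.]
OFF [ 3.32 -7.43 -0.53] TURN [0.02 0.06 0.  ]
58 [-28.9   3.9] [24.3 30.6]
63 [-37.1 -30.6] [23.4 -0.5]
((344.34490966796875, 231.13795471191406), (5.813183784484863, 41.19055938720703), 85.2363510131836)
((302.4363098144531, 258.04376220703125), (47.12489318847656, 11.794098854064941), 55.491477966308594)
weight 0.0
oil 0.0
case 0.17
```

```bash
python3 -c "
from workcell import r
print(r.sign_off())"
```

```text
the job is handed in; nothing more can be done
None
```

The job is handed in at about 24 s with no verdict shown: the clip was pushed with the fork to its hard stop (about 1–2 mm past the seat, jaws looking shut) and the fork lies released on the bench. The weight and bottle images were unchanged; the case's changed in part, which I took for the arm's shadow and did not check further.

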